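Blow-dry a rinsed adhesive pot

ROBOT

A 7-joint arm with a two-finger parallel gripper is mounted at the origin on the work surface. World frame = base frame: x ahead of the robot, y to its left, z up, the work surface at z = 0. Lengths are in mm, angles in rad, forces in N, time in s.
With the tool pointing down it reaches from about 350 to 900 mm from the base axis. Payload 7.2 kg.
Tool frame: the origin (TCP) lies midway between the tips of the shut fingers; the grasp point (between the pads) lies 19 mm behind it; z points along the fingers, y is the line along which they close (so a half turn about z gives the same grasp; the last joint's range is limited). The gripper opens to 85 mm and grips with 20 to 120 N. Pads are 22 mm wide; open, the fingers measure 114 mm over their backs; the gripper's body (76 mm by 85 mm) begins 54 mm behind the grasp point. The pads swing forward as they close: fully open they stand 13 mm farther back than shut.
Start: joints at [-1.297, 0.411, -0.013, 1.596, 0.006, 1.134, -0.082], TCP at [209.499, 588.845, 231.297] pointing down, gripper open.
Joint ranges: [-2.95, 2.95], [-0.29, 1.99], [-1.47, 1.44], [0.14, 2.54], [-1.03, 4.17], [0.13, 1.85], [-2.86, 2.86]. Speed limits (rad/s): [2.39, 2.39, 3.01, 3.01, 3.14, 3.14, 3.14].

INTERFACE

Orientations are given as a unit quaternion [w, x, y, z].
In Python, from workcell import manip gives the robot as it stands. The module is installed in compiled form; this text tells all that it offers.
- The arm moves only by the tool carry_out, never from a script. Its argument "commands" is a list of rows, each a list of 3 entries, a list of its own where there are three numbers: the shift along the tool's x, y, z in m, then the turn, a rotation vector about the tool's x, y, z in degrees, then the opening, from 0 (shut) to 1 (fully open). A call has 1 to 12 rows; each row shifts and turns the commanded pose from where the row before left it, along the tool's axes as they then stand; what a row does not reach is not made up. A row lasts 1/12 s, in which the tool goes at most 41.7 mm and 7.16 degrees, less where a joint would pass 70% of its speed; a pose out of reach is approached as far as the arm can. A call is refused whole if a number of a shift passes 0.0417 or a number of a turn 7.16, either way. A call with a gripper value outside its range is refused whole. The fingers move at their own pace and stop on an object; "squeeze" is the grip in N (left out, the last holds). Time passes only in rows, so rows that do not move let the fingers close. It gives the time, the measured TCP pose, the force, the opening and the grip force at its end, in the units of the state.
- manip.sense(): the state, without advancing time (a new reading comes with each control period).
- manip.snapshot(name): name is "side" or "top"; returns a dict with "frame" (480x640x3 uint8, red, green, blue), "range_z" (480x640 float32, mm along the optical axis (not along the pixel's ray), 0 where there is no reading), "fx", "fy", "cx", "cy" (pixels), "R" (3x3) and "t" (3): a world point X has camera coordinates R X + t. Camera axes: x right, y down, z forward; pixel columns grow to the right and rows downward; lengths in mm; the calibration is good to about 2 mm. A picture is of the moment at which its call begins.
- manip.hand_in(): hands the job in; it is judged then, once.
The state is a dict: "t": time; "joints": joint angles; "qd": joint speeds; "tau": joint torques, N m; "tcp_pos": TCP position; "tcp_rot": TCP orientation; "ft_force": force on the tool from outside, world axes, zero at the start; "wrist_torque": the same for the moment, N m; "opening": opening from 0.0 (shut) to 1.0 (fully open); "finger_force": force on a finger pad.
Only numpy, scipy, OpenCV 4.12 (cv2) and the standard library are available. Lean on these libraries where they do the work, as an engineer would, in place of code of your own. Each camera call takes 0.05 s, during which the arm holds its last target. There are 200 camera calls.

TASK

Of the two rinsed aluminium pots lying on the sloped drain rack, take the longer one, turn it mouth down and lower it (do not drop it) over the upright steel nozzle peg of the blow-off station until its rim rests flat on the station, then let go of it. With the pot standing there, push the black purge plunger beside the peg fully down, hold it down for a second and let it spring back. Leave the pot on the peg and everything else in its place.

Things in the scene. Friction and masses are not known exactly. Their poses are not given: they have to be found in the camera images.
- pot_long: the longer aluminium pot: straight tube 40 mm across, 105 mm long, one end open, the other closed and flat; wall 3 mm, bore 33 mm across, 100 mm deep, about 0.13 kg. Origin: centre of the open mouth; z axis: along the pot from mouth to closed end. It starts lying on the rack, mouth to the rack's -x side and 20 degrees below the closed end; mouth down, its z points up
- pot_short: the shorter pot, as the long one but 70 mm long; same origin and axes; it stays on the rack
- rack: fixed wire drain rack on a dark grey tray, 190 (x) by 210 (y) mm. Two lanes at y = -48 and +48 mm, a pot in each: pairs of steel bars rising 20 degrees towards +x, and a stop strip before the mouths, its top edge 9 mm below the pots' axes. Pot mouth centres lie 55 mm to -x of the origin, 55 mm above the bench. Origin: centre of its underside
- station: blow-off station, a cream housing 130 (x) by 230 (y) by 30 mm high, fixed to the bench, which carries the nozzle peg at y = +58 mm and the plunger at y = -65 mm. Origin: centre of its underside, on the bench
- peg_foot (a point): foot of the upright steel nozzle peg, on its axis, at the level of the station's flat top (30 mm above the bench). The peg is 24 mm across and 70 mm tall, its last 12 mm narrowing to 8 mm. A seated pot has its mouth centre here
- peg_tip (a point): tip of the peg, on its axis, 70 mm above peg_foot
- plunger (a joint): travel of the sprung purge plunger: 0 up, 0.014 m fully down; about 3 N to start it and 9 N at the bottom; it springs back when let go
- plunger_top (a point): centre of the top of the plunger's black mushroom cap (34 mm across), 84 mm above the bench when up; it moves straight down when pushed. It stands on a grey boss 42 mm across whose top is 60 mm above the bench
- bottle: white plastic bottle, 56 mm across and 150 mm tall, standing; origin: centre of its underside
- jar: amber glass jar with a black lid, 52 mm across and 60 mm tall, standing; origin: centre of its underside
- screwdriver: screwdriver with a black handle, 200 mm long, 26 mm thick, lying along its x axis; origin: under its middle
- brush: flat cleaning brush, 170 mm long, 42 mm wide, 20 mm thick, lying along its x axis; origin: under its middle
There are look-alikes about, which are no part of the job. What is shaped like the pot_long but green or orange is not meant.

How it is judged:
By the outcome, as a careful person would: the job done as asked, in the order asked, and still so for the second after the job is handed in, with the robot touching nothing.
It also fails if it takes over 58 s, if anything falls off the work surface, if the arm or the gripper's body presses on something with over 40 N, if the wrist force passes 120 N, or if a joint passes its speed limit or range.

## Working session

There is one attempt and no reset: what is moved stays moved. The work goes in short steps, Python scripts to look and compute and a tool call to move; the robot and the scene stay as the last step left them, time stands still between calls to the robot, and variables do not carry over. Pictures are saved under pics/ and viewed, at most 10 in all, crops included, and the job is handed in when it is done.

Besides the shell and the picture viewer there is one more tool, called after "Emit:" by a JSON object that holds its "method" and its "body". carry_out: Moves the arm, as the interface text tells. Its arguments: {"type":"object","properties":{"commands":{"type":"array"},"squeeze":{"type":"number"}},"required":["commands"]}

```bash
mkdir -p pics; python3 - <<'E'
from workcell import manip
import cv2,numpy as np,pickle
print(manip.sense())
for n in("top","side"):
    s=manip.snapshot(n); pickle.dump(s,open(n+".pkl","wb")); cv2.imwrite(f"pics/{n}0.png",s["frame"][:,:,::-1])
    print(n,s["fx"],s["fy"],s["cx"],s["cy"],s["R"],s["t"],(s["range_z"]>0).mean())
E
```

```text
{'t': 0.0, 'joints': array([-1.29719139,  0.41190688, -0.01272713,  1.59707235,  0.00561251,
        1.13432276, -0.08220042]), 'qd': array([-0.00069798, -0.00088556, -0.00104341, -0.00068421,  0.00046731,
        0.00099016, -0.00029672]), 'tau': array([ 2.01399112e-04, -6.00638366e+01,  6.82737585e-01, -2.99399650e+01,
        1.38678544e-02,  1.06963614e-02,  1.88787533e-05]), 'tcp_pos': array([209.35473701, 588.34187896, 230.43707583]), 'tcp_rot': array([-8.05526048e-05,  1.70050241e-01,  9.85435039e-01, -8.32912351e-04]), 'ft_force': array([-0.22026946,  0.33985098,  0.42641899]), 'wrist_torque': array([ 0.07293001, -0.00808438,  0.0403795 ]), 'finger_force': 0.0, 'opening': 1.0015384874911697}
top 564.5116399102502 564.5116399102502 317.29272345208784 232.9619290452411 [[ 0.00418681 -0.99995992 -0.00791335]
 [-0.99747674 -0.00361532 -0.07090195]
 [ 0.0708705   0.00819023 -0.9974519 ]] [ -11.6678889   468.95729615 1363.22208744] 0.9959798177083333
side 457.7021264036138 457.7021264036138 318.76371034110804 247.6085065087716 [[ 7.75374651e-01 -6.31501108e-01  7.07235756e-04]
 [-3.77872081e-01 -4.64858592e-01 -8.00699182e-01]
 [ 5.05971185e-01  6.20574605e-01 -5.99066206e-01]] [-330.203149    235.79330151 1041.03385497] 0.9961653645833334
```

View pics/top0.png

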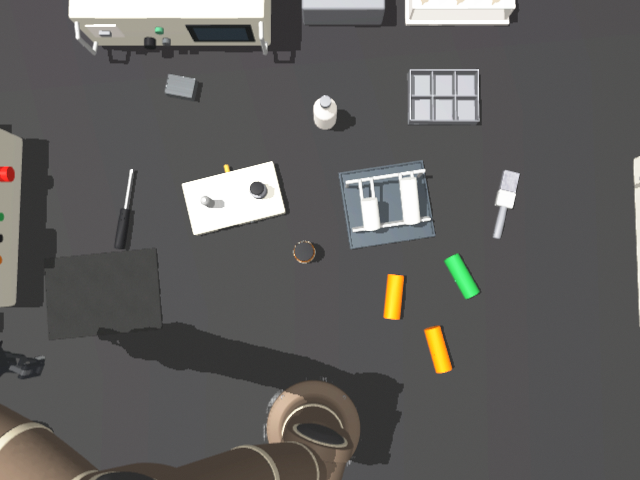

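View pics/side0.png

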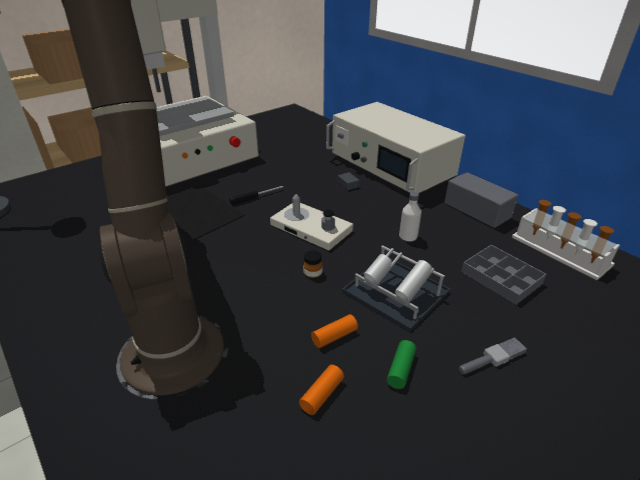

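The top view shows the rack at about (387,204), with the long pot at (410,198) and the short pot at (370,205). The station is at (234,198), its peg at (207,201) and its plunger at (258,188). The side view agrees: peg (296,205), plunger (328,220), long pot (414,282).

```bash
cat > h.py <<'E'
import numpy as np,cv2,pickle
def cloud(s):
    v,u=np.mgrid[:480,:640]; z=s["range_z"].astype(float)
    c=np.stack([(u-s["cx"])/s["fx"]*z,(v-s["cy"])/s["fy"]*z,z],-1)
    return (c-s["t"])@s["R"]
def ray(s,uv,h):
    uv=np.atleast_2d(uv).astype(float)
    d=np.c_[(uv[:,0]-s["cx"])/s["fx"],(uv[:,1]-s["cy"])/s["fy"],np.ones(len(uv))]@s["R"]
    o=-s["R"].T@s["t"]
    return o+d*((h-o[2])/d[:,2])[:,None]
def proj(s,X):
    c=np.atleast_2d(X)@s["R"].T+s["t"]; return c[:,:2]/c[:,2:]*[s["fx"],s["fy"]]+[s["cx"],s["cy"]]
def rect(s,m,h):
    c=max(cv2.findContours(m.astype(np.uint8),0,1)[0],key=cv2.contourArea)[:,0]
    return cv2.minAreaRect(ray(s,c,h)[:,:2].astype(np.float32))
E
python3 - <<'E'
from h import *
s=pickle.load(open("top.pkl","rb")); f=s["frame"]; P=cloud(s)
hsv=cv2.cvtColor(f,cv2.COLOR_RGB2HSV)
v,u=np.mgrid[:480,:640]
box=lambda a,b,c,d:(u>a)&(u<b)&(v>c)&(v<d)
print("bench z",np.median(P[...,2][box(300,380,255,300)]))
st=box(170,295,150,245)&(hsv[...,2]>150)
print("station",rect(s,cv2.morphologyEx(st.astype(np.uint8),cv2.MORPH_CLOSE,np.ones((9,9))),30), np.median(P[st][:,2]))
print("tray px",f[235,360],f[215,390],f[250,440])
b=f.astype(int)
tr=box(325,450,150,260)&(b.max(2)>38)
print("rack",rect(s,cv2.morphologyEx(tr.astype(np.uint8),cv2.MORPH_CLOSE,np.ones((9,9))),8))
for n in("top","side"):
    s=pickle.load(open(n+".pkl","rb"));P=cloud(s)
    x0=ray(pickle.load(open("top.pkl","rb")),[[207,201],[258,188],[410,198],[370,205]],60)
    for k,r in(("peg",0),("plg",1),("long",2),("short",3)):
        c=x0[r]; rad=45 if r<2 else 75
        d=np.hypot(P[...,0]-c[0],P[...,1]-c[1])
        if r<2:
            m=(d<rad)&(P[...,2]>(75 if r==0 else 78)); print(n,k,m.sum(),c,P[m].mean(0),P[m].min(0),P[m].max(0))
        else:
            print(n,k,c)
E
```

```text
bench z -1.1187583961204917
station ((562.6632690429688, 198.39663696289062), (151.52572631835938, 230.73117065429688), 14.31973648071289) 28.569239808099304
tray px [130 141 153] [125 136 146] [85 85 84]
rack ((540.1595458984375, -183.4172821044922), (268.1661682128906, 305.0809631347656), 0.14081352949142456)
top peg 90 [541.23972256 252.68190763  60.        ] [540.03220264 249.76874531  91.74234928] [529.41844432 239.70728594  75.33717667] [552.36644212 264.21715351 104.08939443]
top plg 143 [572.80257541 131.53601553  60.        ] [571.11625893 132.39074403  82.653005  ] [554.98345263 117.10325244  78.08091523] [585.96975651 148.04193505  89.11422486]
top long [ 549.94145397 -229.9882629    60.        ]
top short [ 532.91202345 -135.03334252   60.        ]
side peg 59 [541.23972256 252.68190763  60.        ] [534.33034298 246.74112784  87.10447195] [524.53393829 237.55557156  75.0108943 ] [548.58232004 260.46999913  99.42295169]
side plg 59 [572.80257541 131.53601553  60.        ] [565.58933876 129.83247293  82.02924905] [550.1971596  115.70599399  78.09025107] [583.81177029 148.70843774  85.72719454]
side long [ 549.94145397 -229.9882629    60.        ]
side short [ 532.91202345 -135.03334252   60.        ]
```

```bash
python3 - <<'E'
from h import *
from scipy.optimize import least_squares
S={n:pickle.load(open(n+".pkl","rb")) for n in("top","side")}
C={n:cloud(S[n]) for n in S}
s=S["top"];P=C["top"];f=s["frame"].astype(int)
v,u=np.mgrid[:480,:640]
box=lambda a,b,c,d:(u>a)&(u<b)&(v>c)&(v<d)
m=box(170,295,150,245)&(P[...,2]>20)&(f.min(2)>100)
print("station",rect(s,cv2.morphologyEx(m.astype(np.uint8),cv2.MORPH_CLOSE,np.ones((9,9))),30))
m=box(330,445,152,255)&(P[...,2]>4)
print("rack h",np.median(P[box(375,395,205,225)][:,2]))
m=box(330,445,152,255)&(f[...,2]-f[...,0]>4)&(f[...,2]>30)
print("traycolor",f[240,355],f[170,430],f[250,400],f[160,460],m.sum())
cv2.imwrite("pics/m.png",m*255)
m2=cv2.morphologyEx(m.astype(np.uint8),cv2.MORPH_CLOSE,np.ones((7,7)));m2=cv2.morphologyEx(m2,cv2.MORPH_OPEN,np.ones((15,15)))
print("rack",rect(s,m2,6))
# cylinder fit of long pot, points from each cam separately
for n in S:
  P=C[n]
  d=P[...,:2]-[552,-230]; a=np.deg2rad(6); al=d@[np.cos(a),np.sin(a)]; ac=d@[-np.sin(a),np.cos(a)]
  Q=P[(abs(ac)<26)&(abs(al)<40)&(P[...,2]>60+al*.36)]
  def res(p):
    dr=np.array([np.cos(p[2])*np.cos(p[3]),np.sin(p[2])*np.cos(p[3]),np.sin(p[3])])
    o=np.array([552,p[0],p[1]]);w=Q-o
    return np.linalg.norm(w-np.outer(w@dr,dr),axis=1)-20
  r=least_squares(res,[-230,75,a,.35],loss="soft_l1",f_scale=2)
  print(n,len(Q),r.x[:2],np.rad2deg(r.x[2:]),np.abs(r.fun).mean() if len(Q) else 0)
  r2=P[(abs(ac)<15)&(abs(al)<90)&(P[...,2]>50)]; print(r2.min(0),r2.max(0))
E
python3 -c "
import cv2;a=cv2.imread('pics/top0.png')[140:270,160:460];cv2.imwrite('pics/c.png',cv2.resize(a,None,fx=2.6,fy=2.6,interpolation=cv2.INTER_CUBIC))"
```

```text
station ((558.6414184570312, 195.95892333984375), (143.70425415039062, 229.01632690429688), 14.313187599182129)
rack h 6.667989843812242
traycolor [133 145 153] [85 84 84] [85 85 85] [84 85 84] 4746
rack ((539.1378173828125, -158.15255737304688), (194.34754943847656, 171.84609985351562), 8.839252471923828)
top 595 [-226.33079875   74.49598515] [ 8.67903912 19.92764918] 1.69110795346319
[ 489.13632477 -249.87608919   63.83597925] [ 615.29140019 -210.08392842  112.8951627 ]
side 479 [-225.49182632   75.91645874] [ 8.60908342 20.08041022] 1.159710835935253
[ 484.22465077 -251.26393475   50.86639428] [ 609.12719069 -211.9872719   108.59704391][ WARN:0@1.068] global loadsave.cpp:1063 imwrite_ Unsupported depth image for selected encoder is fallbacked to CV_8U.
```

View pics/c.png

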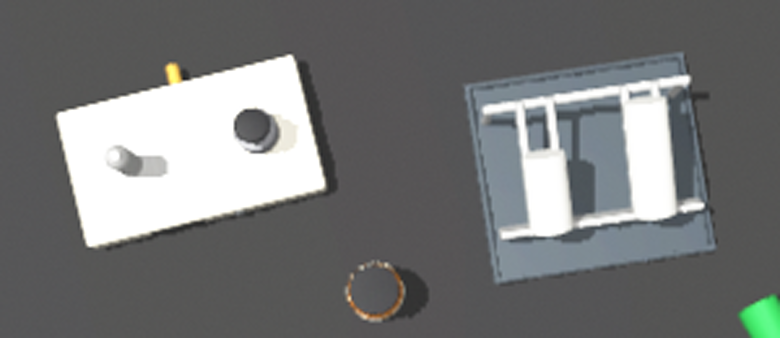

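Both depth fits put the pot at a yaw of about 8.7° and a slope of 20°. In this crop the rack's corners are at (465,87), (685,54), (714,250) and (496,283). The station's corners are at (57,115), (292,55), (326,188) and (90,247), and the jar is at (376,292). Next I'll turn these into exact positions and a move planner.

```bash
cat >> h.py <<'E'
from scipy.spatial.transform import Rotation as Ro
def tri(uvs,cams):
    A=[];b=[]
    for uv,s in zip(uvs,cams):
        o=-s["R"].T@s["t"]; d=s["R"].T@[(uv[0]-s["cx"])/s["fx"],(uv[1]-s["cy"])/s["fy"],1]; d/=np.linalg.norm(d)
        M=np.eye(3)-np.outer(d,d); A.append(M);b.append(M@o)
    return np.linalg.lstsq(np.vstack(A),np.hstack(b),rcond=None)[0]
def ori(tilt,az):
    "tool z tilted by tilt from down toward az; tool y horizontal at az-90 (deg)"
    t,a=np.deg2rad([tilt,az]); z=np.array([np.sin(t)*np.cos(a),np.sin(t)*np.sin(a),-np.cos(t)])
    y=np.array([np.sin(a),-np.cos(a),0]); return Ro.from_matrix(np.c_[np.cross(y,z),y,z])
def pose():
    from workcell import manip
    q=manip.sense(); w=q["tcp_rot"]
    return q,np.array(q["tcp_pos"]),Ro.from_quat(np.r_[w[1:],w[0]])
def plan(p,R,P,Q,n=None):
    D=R.inv()*Q; r=D.as_rotvec(degrees=True)
    if n is None: n=int(max(np.ceil(np.abs(r).max()/6.8),np.ceil(np.linalg.norm(r)/7.1),np.ceil(np.linalg.norm(P-p)/38),1))
    S=sum((R*Ro.from_rotvec(r*k/n,degrees=True)).as_matrix() for k in range(n))
    sh=np.linalg.solve(S,np.asarray(P)-p)
    print("rows",n,"shift m",np.round(sh/1000,4),"turn",np.round(r/n,2)); return n
E
python3 - <<'E'
from h import *
s=pickle.load(open("top.pkl","rb"));d=pickle.load(open("side.pkl","rb"))
px=lambda a:np.array(a)/2.6+[160,140]-.3
for n,c,h in(("rack",[(465,87),(685,54),(714,250),(496,283)],7),("station",[(57,115),(292,55),(326,188),(90,247)],30)):
    q=ray(s,px(c),h)[:,:2]; print(n,q.mean(0).round(1),[np.linalg.norm(q[i]-q[i-1]).round(1) for i in range(4)], [np.rad2deg(np.arctan2(*(q[i]-q[i-1])[::-1])).round(1) for i in range(4)])
    o=q.mean(0)
    if n=="rack":
        a=np.deg2rad(8.7);x=np.array([np.cos(a),np.sin(a)]);y=np.array([-x[1],x[0]]);print("mouth",o-55*x-48*y)
        dr=np.r_[x*np.cos(np.deg2rad(20)),np.sin(np.deg2rad(20))]
    else:
        a=np.deg2rad(14.4);x=np.array([np.cos(a),np.sin(a)]);y=np.array([-x[1],x[0]]);peg=o+58*y;plg=o-65*y;print("peg",peg,"plg",plg)
f=s["frame"]
for nm,X in(("tip",[*peg,100]),("plg",[*plg,84])): print(nm,proj(s,X),proj(d,X))
print("jar",ray(s,px([(376,292)]),60))
for S,n in((s,"t"),(d,"s")):
    for X in([*peg,100],[*plg,84]):
        c=proj(S,X)[0].astype(int); cr=S["frame"][c[1]-14:c[1]+26,c[0]-20:c[0]+20]; cv2.imwrite(f"pics/z{n}{int(X[2])}.png",cr[:,:,::-1])
        print(n,X[2],"crop origin",c-[20,14])
ims=[cv2.resize(cv2.imread(f"pics/z{n}{k}.png"),(390,290) if 0 else (290,290),interpolation=0) for n in"ts" for k in(100,84)]
cv2.imwrite("pics/zz.png",np.vstack([np.hstack(ims[:2]),np.hstack(ims[2:])]))
E
```

```text
rack [ 541.2 -180.5] [np.float64(189.2), np.float64(212.2), np.float64(189.0), np.float64(208.3)] [np.float64(9.0), np.float64(-81.2), np.float64(-172.2), np.float64(98.8)]
mouth [ 494.04580869 -236.27939683]
station [553.2 194.9] [np.float64(128.5), np.float64(227.5), np.float64(129.8), np.float64(226.7)] [np.float64(15.1), np.float64(-75.4), np.float64(-165.3), np.float64(104.3)]
peg [538.73657725 251.11183246] plg [569.32543337 131.97610364]
tip [[204.1467942 199.8727543]] [[295.71305153 194.16622407]]
plg [[256.63903447 187.93124372]] [[328.16674065 211.29716421]]
jar [[420.70601911  20.27155701  60.        ]]
t 100 crop origin [184 185]
t 84 crop origin [236 173]
s 100 crop origin [275 180]
s 84 crop origin [308 197]
```

View pics/zz.png

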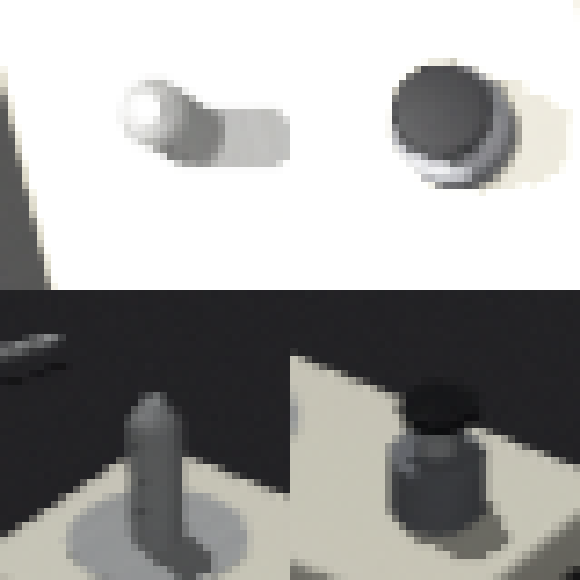

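The zoomed crops put the peg tip at (203.9,199.4) in the top view and (295.5,194.2) in the side view. The plunger cap is at (256.5,187.3) and (328.2,211.7). All four agree with the predicted pixels to under 1 px, so peg = (538.7,251.1) and plunger = (569.4,132). On the way to the rack I'll test whether the tilted placing pose above the peg is reachable.

```bash
cat >> h.py <<'E'
PEG=np.array([538.7,251.1,30.]);PLG=np.array([569.4,132,84.])
ax=np.array([np.cos(np.deg2rad(20))*np.cos(np.deg2rad(8.7)),np.cos(np.deg2rad(20))*np.sin(np.deg2rad(8.7)),np.sin(np.deg2rad(20))])
MOUTH=np.array([494.3,-235.6,55.]); G=MOUTH+73*ax
def tcp(g,o,back=19): return np.asarray(g)+back*o.as_matrix()[:,2]
E
python3 - <<'E'
from h import *
q,p,R=pose(); o=ori(35,80); print(R.as_matrix().round(2)); plan(p,R,tcp(PEG+[0,0,170],o),o); print(G,ori(35,188.7).as_matrix())
E
```

```text
[[-0.94  0.34 -0.  ]
 [ 0.34  0.94 -0.  ]
 [-0.   -0.   -1.  ]]
rows 13 shift m [-0.0381  0.0075 -0.0067] turn [-1.89  2.24  5.98]
[ 562.10827001 -225.22387661   79.96747046] [[-8.09726788e-01 -1.51260820e-01 -5.66976801e-01]
 [-1.23905610e-01  9.88493887e-01 -8.67596422e-02]
 [ 5.73576436e-01 -6.93889390e-18 -8.19152044e-01]]
```

Emit:
{"method": "carry_out", "body": {"commands": [[[-0.038, 0.0075, -0.0067], [-1.9, 2.2, 6], 1], [[-0.038, 0.0075, -0.0067], [-1.9, 2.2, 6], 1], [[-0.038, 0.0075, -0.0067], [-1.9, 2.2, 6], 1], [[-0.038, 0.0075, -0.0067], [-1.9, 2.2, 6], 1], [[-0.038, 0.0075, -0.0067], [-1.9, 2.2, 6], 1], [[-0.038, 0.0075, -0.0067], [-1.9, 2.2, 6], 1], [[-0.038, 0.0075, -0.0067], [-1.9, 2.2, 6], 1], [[-0.038, 0.0075, -0.0067], [-1.9, 2.2, 6], 1], [[-0.038, 0.0075, -0.0067], [-1.9, 2.2, 6], 1], [[-0.038, 0.0075, -0.0067], [-1.9, 2.2, 6], 1], [[-0.038, 0.0075, -0.0067], [-1.9, 2.2, 6], 1], [[-0.038, 0.0075, -0.0067], [-1.9, 2.2, 6], 1]]}}

```text
t: 1.1
tcp_pos: [535.4, 296.8, 201.4]
tcp_rot: [-0.178, 0.702, 0.654, 0.218]
ft_force: [1.4, -0.8, -0.9]
opening: 0.998
finger_force: 0.0
```

```bash
python3 - <<'E'
from h import *
q,p,R=pose(); print(q["t"],q["joints"],p); o=ori(35,80); plan(p,R,tcp(PEG+[0,0,170],o),o); plan(p,R,tcp(PEG+[0,0,75],o),o)
o=ori(-35,8.7);plan(p,R,tcp(G,o,120-0)-[0,0,0]-220*o.as_matrix()[:,2]+0,o)
E
```

```text
1.1 [-0.44093078  0.3304071   0.16860334  1.95061134 -0.84566921  0.8022832
  0.22851511] [535.44679353 296.77841717 201.44146116]
rows 2 shift m [-0.019   0.0042 -0.0022] turn [-0.62  1.15  2.78]
rows 4 shift m [-0.0226  0.0017  0.0187] turn [-0.31  0.57  1.39]
rows 15 shift m [-0.0256  0.0284 -0.0014] turn [ 0.23 -3.87  5.38]
```

Emit:
{"method": "carry_out", "body": {"commands": [[[-0.022, 0.002, 0.016], [-0.3, 0.6, 1.4], 1], [[-0.022, 0.002, 0.016], [-0.3, 0.6, 1.4], 1], [[-0.022, 0.002, 0.016], [-0.3, 0.6, 1.4], 1], [[-0.022, 0.002, 0.016], [-0.3, 0.6, 1.4], 1], [[0, 0, 0], [0, 0, 0], 1], [[0, 0, 0], [0, 0, 0], 1]]}}

```text
t: 1.6
tcp_pos: [539.9, 257.8, 98.8]
tcp_rot: [-0.195, 0.73, 0.613, 0.228]
ft_force: [0.5, 0.6, 0.9]
opening: 1.003
finger_force: 0.0
```

```bash
python3 - <<'E'
from h import *
q,p,R=pose(); print(q["t"],q["joints"],p,R.as_matrix()[:,2]); o=ori(35,80); plan(p,R,tcp(PEG+[0,0,75],o),o)
o=ori(-35,8.7);P=tcp(G,o,-100); print(P);plan(p,R,P,o)
plan(p,R,p+[0,-100,150],ori(10,30))
plan(tcp(PEG+[0,-100,170],ori(10,30)),ori(10,30),P,o)
E
```

```text
1.6 [-0.15277161  0.48551595 -0.07430355  2.04112722 -1.01961729  0.63132612
  0.46405889] [539.85593511 257.78320233  98.80921004] [ 0.0938856   0.56531418 -0.81951533]
rows 1 shift m [-0.002   0.0001  0.01  ] turn [-0.33  0.04 -0.05]
[ 618.80595011 -216.54791238  161.88267489]
rows 14 shift m [-0.0231  0.0271 -0.0098] turn [-0.02 -4.29  5.39]
rows 8 shift m [-0.0023  0.0055 -0.0219] turn [-2.45 -2.9   5.82]
rows 10 shift m [-0.0055  0.0376  0.0021] turn [ 0.47 -4.45  2.13]
```

Emit:
{"method": "carry_out", "body": {"commands": [[[-0.002, 0.0055, -0.022], [-2.4, -2.9, 5.8], 1], [[-0.002, 0.0055, -0.022], [-2.4, -2.9, 5.8], 1], [[-0.002, 0.0055, -0.022], [-2.4, -2.9, 5.8], 1], [[-0.002, 0.0055, -0.022], [-2.4, -2.9, 5.8], 1], [[-0.002, 0.0055, -0.022], [-2.4, -2.9, 5.8], 1], [[-0.002, 0.0055, -0.022], [-2.4, -2.9, 5.8], 1], [[-0.002, 0.0055, -0.022], [-2.4, -2.9, 5.8], 1], [[-0.002, 0.0055, -0.022], [-2.4, -2.9, 5.8], 1]]}}

```text
t: 2.27
tcp_pos: [542.2, 176.4, 227.5]
tcp_rot: [-0.054, 0.937, 0.327, 0.107]
ft_force: [-0.2, 0.7, 0.3]
opening: 1.001
finger_force: 0.0
```

```bash
python3 - <<'E'
from h import *
q,p,R=pose(); print(q["t"],q["joints"],p,R.as_matrix()[:,2])
o=ori(-35,8.7);P=tcp(G,o,-100); plan(p,R,P,o,12)
E
```

```text
2.2667 [-0.70726331  0.21188932  0.43874606  1.93848374 -0.28449298  0.81897243
 -1.01126481] [542.23009729 176.41853471 227.49265745] [ 0.16587065  0.17061179 -0.97127676]
rows 12 shift m [-0.0076  0.0332  0.005 ] turn [ 0.33 -3.92  2.55]
```

Emit:
{"method": "carry_out", "body": {"commands": [[[-0.0076, 0.0332, 0.005], [0.3, -3.9, 2.5], 1], [[-0.0076, 0.0332, 0.005], [0.3, -3.9, 2.5], 1], [[-0.0076, 0.0332, 0.005], [0.3, -3.9, 2.5], 1], [[-0.0076, 0.0332, 0.005], [0.3, -3.9, 2.5], 1], [[-0.0076, 0.0332, 0.005], [0.3, -3.9, 2.5], 1], [[-0.0076, 0.0332, 0.005], [0.3, -3.9, 2.5], 1], [[-0.0076, 0.0332, 0.005], [0.3, -3.9, 2.5], 1], [[-0.0076, 0.0332, 0.005], [0.3, -3.9, 2.5], 1], [[-0.0076, 0.0332, 0.005], [0.3, -3.9, 2.5], 1], [[-0.0076, 0.0332, 0.005], [0.3, -3.9, 2.5], 1], [[-0.0076, 0.0332, 0.005], [0.3, -3.9, 2.5], 1], [[-0.0076, 0.0332, 0.005], [0.3, -3.9, 2.5], 1]]}}

```text
t: 3.27
tcp_pos: [624.6, -215.1, 162.1]
tcp_rot: [0.029, 0.951, 0.08, -0.297]
ft_force: [0.5, 0.7, 0.3]
opening: 1.001
finger_force: 0.0
```

```bash
python3 - <<'E'
from h import *
q,p,R=pose(); print(q["t"],q["joints"],p,R.as_matrix()[:,2])
o=ori(-35,8.7);P=tcp(G,o,-40); plan(p,R,P,o);plan(p,R,tcp(G,o,19),o)
E
```

```text
3.2667 [-0.13428666  0.97698382  0.65575849  1.07820313 -0.2043444   1.74545555
 -0.96279113] [ 624.62461124 -215.05213915  162.14313731] [-0.5611459  -0.10236679 -0.82136248]
rows 2 shift m [-0.0025 -0.0001  0.0318] turn [ 0.47 -0.11  0.31]
rows 4 shift m [-0.0013 -0.0002  0.0307] turn [ 0.23 -0.06  0.15]
```

Emit:
{"method": "carry_out", "body": {"commands": [[[-0.0015, 0, 0.031], [0.2, 0, 0.2], 1], [[-0.0015, 0, 0.031], [0.2, 0, 0.2], 1], [[-0.0015, 0, 0.031], [0.2, 0, 0.1], 1], [[-0.0015, 0, 0.031], [0.2, 0, 0.1], 1], [[0, 0, 0], [0, 0, 0], 1], [[0, 0, 0], [0, 0, 0], 1]]}}

```text
t: 3.77
tcp_pos: [548.8, -227.3, 62.2]
tcp_rot: [0.022, 0.952, 0.073, -0.298]
ft_force: [0.8, 0.4, 0.3]
opening: 1.002
finger_force: 0.0
```

```bash
python3 - <<'E'
from h import *
from workcell import manip
q,p,R=pose(); print(q["t"],q["joints"],p,R.as_matrix()[:,2],q["ft_force"])
o=ori(-35,8.7);plan(p,R,tcp(G,o,21),o)
ims=[]
for n in("side","top"):
    s=manip.snapshot(n); c=proj(s,G)[0].astype(int); ims.append(cv2.resize(s["frame"][c[1]-70:c[1]+70,c[0]-70:c[0]+70,::-1],(400,400),interpolation=2))
cv2.imwrite("pics/g1.png",np.hstack(ims))
E
```

```text
3.7667 [-0.15287441  0.96950868  0.63660553  1.37652522 -0.21466976  1.47141699
 -0.94402239] [ 548.84676378 -227.27297995   62.21554832] [-0.56338853 -0.08578815 -0.82172608] [0.78162745 0.35644358 0.32507798]
rows 1 shift m [ 0.0008 -0.     -0.0012] turn [-0.02 -0.26  0.07]
```

View pics/g1.png

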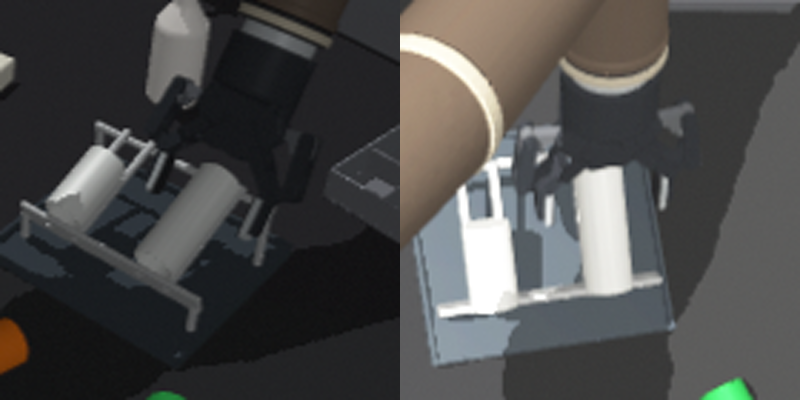

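In both views the open fingers straddle the long pot's upper end, and the pot (top half of the picture, column ~605) lies midway between the fingertips at ~540 and ~662. Closing now.

Emit:
{"method": "carry_out", "body": {"commands": [[[0, 0, 0], [0, 0, 0], 0], [[0, 0, 0], [0, 0, 0], 0], [[0, 0, 0], [0, 0, 0], 0], [[0, 0, 0], [0, 0, 0], 0], [[0, 0, 0], [0, 0, 0], 0], [[0, 0, 0], [0, 0, 0], 0], [[0, 0, 0], [0, 0, 0], 0], [[0, 0, 0], [0, 0, 0], 0]], "squeeze": 60}}

```text
t: 4.53
tcp_pos: [548.7, -226.2, 61.1]
tcp_rot: [0.018, 0.952, 0.073, -0.297]
ft_force: [0.9, 10.3, 9.1]
opening: 0.462
finger_force: 59.5
```

Emit:
{"method": "carry_out", "body": {"commands": [[[-0.006, 0, -0.008], [0, 0, 0], 0], [[-0.02, 0, -0.028], [0, 0, 0], 0], [[-0.022, 0, -0.032], [0, 0, 0], 0], [[-0.022, 0, -0.032], [0, 0, 0], 0], [[-0.02, 0, -0.03], [0, 0, 0], 0], [[0, 0, 0], [0, 0, 0], 0]]}}

```text
t: 5.03
tcp_pos: [549.7, -232.8, 226.1]
tcp_rot: [0.023, 0.953, 0.07, -0.293]
ft_force: [0.1, -0.2, -0.9]
opening: 0.46
finger_force: 60.7
```

```bash
cat >> h.py <<'E'
def potfit(S,p0,d0):
    "axis of the pot from the clouds of several views"
    from scipy.optimize import least_squares
    Q=[]
    for s in S:
        P=cloud(s).reshape(-1,3); w=P-p0; al=w@d0; rr=np.linalg.norm(w-np.outer(al,d0),axis=1)
        Q.append(P[(rr<27)&(rr>12)&(al>8)&(al<48)])
    Q=np.vstack(Q); e1=np.cross(d0,[.3,.5,.8]);e1/=np.linalg.norm(e1);e2=np.cross(d0,e1)
    def f(x):
        d=d0+x[2]*e1+x[3]*e2;d/=np.linalg.norm(d);w=Q-(p0+x[0]*e1+x[1]*e2);return np.linalg.norm(w-np.outer(w@d,d),axis=1)-20
    r=least_squares(f,[0,0,0,0],loss="soft_l1",f_scale=2);x=r.x
    d=d0+x[2]*e1+x[3]*e2;d/=np.linalg.norm(d)
    return p0+x[0]*e1+x[1]*e2,d,len(Q),np.abs(r.fun).mean()
E
python3 - <<'E'
from h import *
from workcell import manip
q,p,R=pose(); print(q["t"],q["joints"],p,R.as_matrix().round(3),q["ft_force"],q["opening"])
# pot in tool from the grasp pose
R0=Ro.from_quat([.952,.073,-.297,.018]);p0=np.array([548.7,-226.2,61.1])
mt=R0.inv().apply(MOUTH-p0);at=R0.inv().apply(ax);print("pot in tool",mt,at)
m=p+R.apply(mt);a=R.apply(at)
S=[]
for n in("side","top"):
    s=manip.snapshot(n);S.append(s);print(n,potfit([s],m,a));cv2.imwrite(f"pics/l_{n}.png",s["frame"][:,:,::-1])
pickle.dump((S,m,a),open("l.pkl","wb"))
print("pred",m,a)
E
```

```text
5.0333 [-0.16366662  0.80451426  0.69733982  1.273232   -0.13935348  1.71152721
 -0.91719852] [ 549.72475001 -232.83084322  226.11288109] [[ 0.818  0.148 -0.556]
 [ 0.121 -0.989 -0.085]
 [-0.562  0.002 -0.827]] [ 0.06608409 -0.17529588 -0.88885613] 0.4599442418277834
pot in tool [-41.9656421    1.20772292  36.36421714] [ 0.57909652 -0.00462491 -0.81524587]
side (array([ 495.42859297, -241.89880534,  219.34086518]), array([0.9320357 , 0.16047959, 0.32489347]), 320, np.float64(1.2106503714554901))
top (array([ 496.87914253, -241.01444576,  215.12122272]), array([0.92720592, 0.14739757, 0.34432998]), 361, np.float64(1.2945114648915164))
pred [ 495.35900288 -242.18098755  219.64215158] [0.92622393 0.14368984 0.34851465]
```

```bash
cat >> h.py <<'E'
MT=np.array([-41.9,0.6,36.4]);AT=np.array([.579,0,-.815])
def place(h,az,mt=MT,at=AT):
    "tool pose with the mouth h above peg foot, pot upright, tool leaning toward az"
    Q=ori(35.4,az); v=Q.apply(at/np.linalg.norm(at)); c=np.cross(v,[0,0,1]); Q=Ro.from_rotvec(c/max(np.linalg.norm(c),1e-9)*np.arccos(np.clip(v[2],-1,1)))*Q
    return PEG+[0,0,h]-Q.apply(mt),Q
E
python3 - <<'E'
from h import *
q,p,R=pose()
P,Q=place(130,75); print(P)
n=plan(p,R,P,Q)
# path of mouth
r=(R.inv()*Q).as_rotvec()/n
S=sum((R*Ro.from_rotvec(r*k)).as_matrix() for k in range(n));sh=np.linalg.solve(S,P-p);x=p.copy();T=R
for k in range(n):
    x=x+T.apply(sh);T=T*Ro.from_rotvec(r)
    if k%3==2:print(x.round(),(x+T.apply(MT)).round())
E
```

```text
[541.50486376 263.88611604 213.94050404]
rows 14 shift m [ 0.0248 -0.0287  0.0034] turn [ 0.03  4.39 -5.03]
[ 587. -132.  178.] [ 538. -150.  159.]
[608. -21. 162.] [569. -44. 130.]
[606.  92. 169.] [579.  70. 125.]
[577. 200. 192.] [564. 182. 141.]
```

```bash
python3 - <<'E'
from h import *
s=pickle.load(open("top.pkl","rb"));print("bottle",ray(s,[[325,98],[325,118]],100))
q,p,R=pose()
W=np.array([525,15,280.]);from scipy.spatial.transform import Slerp
P,Q=place(130,75);M=Slerp([0,1],Ro.concatenate([R,Q]))(.5)
def path(p,R,P,Q):
    n=plan(p,R,P,Q);r=(R.inv()*Q).as_rotvec()/n
    S=sum((R*Ro.from_rotvec(r*k)).as_matrix() for k in range(n));sh=np.linalg.solve(S,P-p);x=p.copy();T=R
    for k in range(n):
        x=x+T.apply(sh);T=T*Ro.from_rotvec(r)
        if k%2:print(x.round(),(x+T.apply(MT)).round())
path(p,R,W,M);path(W,M,P,Q)
E
```

```text
bottle [[779.14836342 -27.19927407 100.        ]
 [731.63098185 -27.35223176 100.        ]]
rows 7 shift m [ 0.0081 -0.0353 -0.0081] turn [ 0.03  4.39 -5.03]
[ 557. -158.  227.] [ 506. -173.  212.]
[554. -86. 243.] [ 508. -105.  219.]
[538. -17. 266.] [499. -39. 234.]
rows 7 shift m [ 0.0272 -0.0158  0.0202] turn [ 0.03  4.39 -5.03]
[539.  82. 249.] [512.  59. 206.]
[546. 153. 228.] [529. 133. 179.]
[545. 227. 217.] [538. 211. 164.]
```

Emit:
{"method": "carry_out", "body": {"commands": [[[0.008, -0.035, -0.008], [0, 4.4, -5], 0], [[0.008, -0.035, -0.008], [0, 4.4, -5], 0], [[0.008, -0.035, -0.008], [0, 4.4, -5], 0], [[0.008, -0.035, -0.008], [0, 4.4, -5], 0], [[0.008, -0.035, -0.008], [0, 4.4, -5], 0], [[0.008, -0.035, -0.008], [0, 4.4, -5], 0], [[0.008, -0.035, -0.008], [0, 4.4, -5], 0]]}}

```text
t: 5.72
tcp_pos: [523.9, 16.2, 276.6]
tcp_rot: [-0.089, 0.93, 0.356, -0.03]
ft_force: [1.6, 0.8, -1.4]
opening: 0.462
finger_force: 60.9
```

```bash
python3 - <<'E'
from h import *
q,p,R=pose(); print(q["t"],q["joints"],p,q["opening"]); P,Q=place(130,75);plan(p,R,P,Q,8)
E
```

```text
5.7167 [-0.40977424  0.29380106  0.4901956   1.71445857 -0.28229463  1.31030712
 -0.67443272] [523.88138459  16.22122591 276.58726759] 0.4618652747615521
rows 8 shift m [ 0.0239 -0.0135  0.0173] turn [ 0.02  3.85 -4.37]
```

Emit:
{"method": "carry_out", "body": {"commands": [[[0.024, -0.0135, 0.0173], [0, 3.85, -4.4], 0], [[0.024, -0.0135, 0.0173], [0, 3.85, -4.4], 0], [[0.024, -0.0135, 0.0173], [0, 3.85, -4.4], 0], [[0.024, -0.0135, 0.0173], [0, 3.85, -4.4], 0], [[0.024, -0.0135, 0.0173], [0, 3.85, -4.4], 0], [[0.024, -0.0135, 0.0173], [0, 3.85, -4.4], 0], [[0.024, -0.0135, 0.0173], [0, 3.85, -4.4], 0], [[0.024, -0.0135, 0.0173], [0, 3.85, -4.4], 0], [[0, 0, 0], [0, 0, 0], 0], [[0, 0, 0], [0, 0, 0], 0]]}}

```text
t: 6.55
tcp_pos: [541.8, 261.7, 212.3]
tcp_rot: [-0.184, 0.757, 0.58, 0.239]
ft_force: [0.5, -0.5, -1.3]
opening: 0.462
finger_force: 61.1
```

```bash
python3 - <<'E'
from h import *
from workcell import manip
q,p,R=pose(); print(q["t"],q["joints"],p,q["opening"]); P,Q=place(130,75);plan(p,R,P,Q)
m=p+R.apply(MT);a=R.apply(AT);print("pred",m,a);ims=[];S=[]
for n in("side","top"):
    s=manip.snapshot(n);S.append(s)
    try:print(n,potfit([s],m,a))
    except Exception as e:print(n,e)
    c=proj(s,PEG+[0,0,100])[0].astype(int);ims.append(cv2.resize(s["frame"][max(c[1]-70,0):c[1]+70,c[0]-70:c[0]+70,::-1],(400,400),interpolation=2))
cv2.imwrite("pics/v.png",np.hstack(ims));pickle.dump((S,p,R.as_quat()),open("v.pkl","wb"))
E
```

```text
6.55 [-0.35097596  0.28416602  0.14056005  2.00796012 -0.90482414  0.76127718
  0.16432158] [541.75010648 261.66450652 212.33255247] 0.4620181278315106
rows 1 shift m [ 0.0026 -0.0008 -0.0001] turn [-0.01  0.29 -0.09]
pred [538.80509669 248.63376919 158.45809839] [0.00230334 0.00460162 0.99971972]
side (array([536.39324464, 249.36367459, 158.46029559]), array([-0.01346191, -0.03181923,  0.99940298]), 164, np.float64(1.3708391573810743))
top (array([538.80509669, 248.63376919, 158.45809839]), array([0.00230396, 0.00460285, 0.99998675]), 0, np.float64(nan))h.py:53: RuntimeWarning: Mean of empty slice.
  return p0+x[0]*e1+x[1]*e2,d,len(Q),np.abs(r.fun).mean()
  ret = ret.dtype.type(ret / rcount)
```

View pics/v.png

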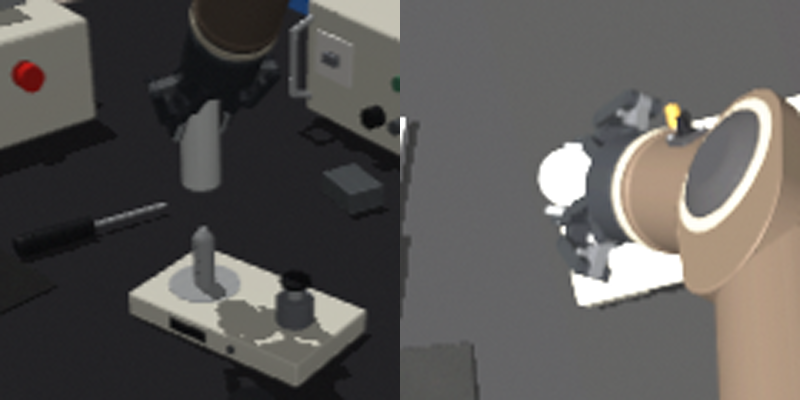

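The side half of the picture shows the pot hanging upright at column ~201, just above the peg at column ~203. In the top half its closed end is at about (567,177). I'll measure its centreline more precisely.

```bash
python3 - <<'E'
from h import *
S,p,q=pickle.load(open("v.pkl","rb"));R=Ro.from_quat(q);m=p+R.apply(MT);s=S[0]
g=cv2.cvtColor(s["frame"],cv2.COLOR_RGB2GRAY).astype(float)
def edges(h,base,w):
    c=proj(s,[base[0],base[1],h])[0];r=int(round(c[1]));lo=int(c[0])-w
    row=g[r-1:r+2,lo:lo+2*w].mean(0);dg=np.diff(row);
    def sub(i):
        k=np.arange(max(i-1,0),i+2);wt=abs(dg[k]);return (k*wt).sum()/wt.sum()+.5+lo
    l,rr=sub(int(np.argmax(dg[:w]))),sub(w+int(np.argmin(dg[w:])));return r,c[0],l,rr,(l+rr)/2-c[0]
for h in(168,176,184,192,200):print("pot",np.round(edges(h,m,13),2))
for h in(55,65,75,85):print("peg",np.round(edges(h,PEG,10),2))
# top view: circle of closed end
t=S[1];f=t["frame"].min(2);c=proj(t,m+[0,0,105])[0];print("pred end",c, "r px",20*t["fx"]/(1363-264))
y,x=np.mgrid[:480,:640];k=((f>200)&(np.hypot(x-c[0],y-c[1])<16)).astype(np.uint8)
cn=max(cv2.findContours(k,0,1)[0],key=cv2.contourArea);print(cv2.minEnclosingCircle(cn),cn[:,0].min(0),cn[:,0].max(0),proj(t,m+[0,10,105])-c,proj(t,m+[10,0,105])-c)
E
```

```text
pot [175.   295.56 287.96 301.56  -0.8 ]
pot [172.   295.48 287.95 301.52  -0.75]
pot [170.   295.4  287.9  301.43  -0.73]
pot [167.   295.32 287.8  301.39  -0.72]
pot [165.   295.24 287.8  301.33  -0.67]
peg [207.   296.13 286.66 299.34  -3.13]Traceback (most recent call last):
  File "<stdin>", line 11, in <module>
  File "<stdin>", line 9, in edges
  File "<stdin>", line 8, in sub
IndexError: index 19 is out of bounds for axis 0 with size 19
```

```bash
python3 - <<'E'
from h import *
q,p,R=pose(); MT2=MT+R.inv().apply([-1.2,1.0,0]);print("MT2",MT2.round(2))
P,Q=place(76,75,MT2);n=plan(p,R,P,Q);P2,_=place(8,75,MT2);plan(P,Q,P2,Q);print(Q.inv().apply([0,0,-1]))
E
```

```text
MT2 [-41.37  -0.82  36.77]
rows 2 shift m [-0.0145 -0.001   0.0227] turn [ 0.12  0.14 -0.07]
rows 2 shift m [-0.0197 -0.      0.0277] turn [0. 0. 0.]
[-5.79154655e-01 -5.55111512e-17  8.15217692e-01]
```

Emit:
{"method": "carry_out", "body": {"commands": [[[-0.007, -0.0005, 0.0115], [0, 0.1, 0], 0], [[-0.007, -0.0005, 0.0115], [0, 0.1, 0], 0], [[-0.0075, -0.0005, 0.0112], [0, 0.1, 0], 0], [[-0.0075, -0.0005, 0.0112], [0, 0, 0], 0], [[0, 0, 0], [0, 0, 0], 0], [[0, 0, 0], [0, 0, 0], 0]]}}

```text
t: 7.15
tcp_pos: [543.1, 263.2, 160.6]
tcp_rot: [-0.184, 0.757, 0.578, 0.243]
ft_force: [0.7, -0.1, -0.5]
opening: 0.463
finger_force: 61.0
```

```bash
sed -i 's/^MT=.*/MT=np.array([-41.37,-.82,36.77]);AT=np.array([.579,0,-.815])/' h.py; python3 - <<'E'
from h import *
from workcell import manip
q,p,R=pose(); print(q["t"],q["joints"],q["ft_force"]);print(p+R.apply(MT),R.apply(AT))
for h in(76,8):P,Q=place(h,75);plan(p,R,P,Q)
ims=[]
for n in("side","top"):
    s=manip.snapshot(n);c=proj(s,PEG+[0,0,90])[0].astype(int);ims.append(cv2.resize(s["frame"][max(c[1]-40,0):c[1]+40,c[0]-40:c[0]+40,::-1],(400,400),interpolation=2))
cv2.imwrite("pics/w.png",np.hstack(ims))
E
```

```text
7.15 [-0.26570946  0.36187496  0.03855419  2.04987711 -1.0040015   0.66533619
  0.29952254] [ 0.66004713 -0.10411493 -0.54406721]
[539.18651494 251.51291537 106.63924493] [-2.52996334e-03 -9.75975467e-04  9.99729287e-01]
rows 1 shift m [-0.0007 -0.0003  0.0003] turn [ 0.25 -0.09 -0.13]
rows 2 shift m [-0.0201 -0.0002  0.0278] turn [ 0.12 -0.05 -0.07]
```

View pics/w.png

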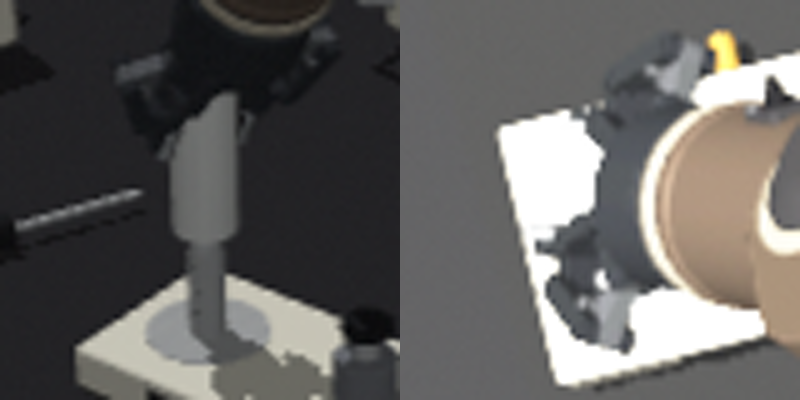

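In the side half the pot spans columns 171–240 (centre 205) and the peg 188–224 (centre 206), so they line up. The mouth is level with the tip. Lowering while I watch the force.

Emit:
{"method": "carry_out", "body": {"commands": [[[-0.0067, 0, 0.0085], [0.1, 0, 0], 0], [[-0.006, 0, 0.0082], [0.1, 0, 0], 0], [[-0.006, 0, 0.0082], [0, 0, 0], 0], [[-0.006, 0, 0.0082], [0, 0, 0], 0], [[0, 0, 0], [0, 0, 0], 0], [[0, 0, 0], [0, 0, 0], 0]]}}

```text
t: 7.75
tcp_pos: [543.2, 263.1, 120.3]
tcp_rot: [-0.185, 0.756, 0.579, 0.243]
ft_force: [0.6, -0.8, -2.0]
opening: 0.459
finger_force: 61.0
```

```bash
python3 - <<'E'
from h import *
q,p,R=pose(); print(q["joints"],q["ft_force"],q["wrist_torque"]);print(p+R.apply(MT),R.apply(AT))
for h in(8,2):P,Q=place(h,75);plan(p,R,P,Q,4)
E
```

```text
[-0.10991921  0.43634873 -0.15163482  2.06451752 -1.01825113  0.56278585
  0.36149408] [ 0.5747933  -0.83939784 -1.96680789] [-0.77216397  0.21298195 -0.00935647]
[539.22964648 251.4897489   66.33126621] [-0.00148759 -0.00273492  0.99972812]
rows 4 shift m [-0.0042 -0.0001  0.0057] turn [ 0.02 -0.04 -0.01]
rows 4 shift m [-0.0051 -0.0001  0.0069] turn [ 0.02 -0.04 -0.01]
```

Emit:
{"method": "carry_out", "body": {"commands": [[[-0.0042, 0, 0.0057], [0, 0, 0], 0], [[-0.0042, 0, 0.0057], [0, 0, 0], 0], [[-0.0042, 0, 0.0057], [0, 0, 0], 0], [[-0.0042, 0, 0.0057], [0, 0, 0], 0], [[0, 0, 0], [0, 0, 0], 0], [[0, 0, 0], [0, 0, 0], 0]]}}

```text
t: 8.25
tcp_pos: [543.0, 263.1, 92.2]
tcp_rot: [-0.185, 0.756, 0.58, 0.243]
ft_force: [-0.3, -0.0, -1.3]
opening: 0.456
finger_force: 61.0
```

```bash
python3 - <<'E'
from h import *
q,p,R=pose(); print(q["joints"],q["ft_force"],q["wrist_torque"]);print(p+R.apply(MT),R.apply(AT))
for h in(2,0):P,Q=place(h,75);plan(p,R,P,Q,4)
E
```

```text
[-0.01416336  0.49639505 -0.27273406  2.0726001  -1.02018948  0.4838341
  0.40049315] [-0.27498001 -0.00843896 -1.29567271] [-0.77410376  0.16623727 -0.00181369]
[539.10084314 251.44214338  38.20245041] [-0.00190554 -0.00266905  0.99972759]
rows 4 shift m [-0.001  -0.0001  0.0012] turn [ 0.02 -0.04  0.  ]
rows 4 shift m [-0.0013 -0.0001  0.0016] turn [ 0.02 -0.04  0.  ]
```

Now the last stretch in small steps.

Emit:
{"method": "carry_out", "body": {"commands": [[[-0.0011, 0, 0.0015], [0, 0, 0], 0], [[-0.0011, 0, 0.0015], [0, 0, 0], 0], [[-0.0006, 0, 0.0008], [0, 0, 0], 0], [[-0.0006, 0, 0.0008], [0, 0, 0], 0], [[0, 0, 0], [0, 0, 0], 0]]}}

```text
t: 8.67
tcp_pos: [542.5, 263.1, 85.6]
tcp_rot: [-0.186, 0.756, 0.58, 0.242]
ft_force: [0.8, -0.9, -2.2]
opening: 0.461
finger_force: 61.0
```

Emit:
{"method": "carry_out", "body": {"commands": [[[-0.0006, 0, 0.0008], [0, 0, 0], 0], [[0, 0, 0], [0, 0, 0], 0]]}}

```text
t: 8.83
tcp_pos: [542.5, 263.0, 84.6]
tcp_rot: [-0.186, 0.756, 0.58, 0.242]
ft_force: [-1.2, 0.7, -2.0]
opening: 0.457
finger_force: 61.0
```

Estimated mouth height above the station is ~0.5 mm, with no contact yet.

Emit:
{"method": "carry_out", "body": {"commands": [[[-0.0006, 0, 0.0008], [0, 0, 0], 0], [[0, 0, 0], [0, 0, 0], 0]]}}

```text
t: 9.0
tcp_pos: [542.6, 263.2, 83.9]
tcp_rot: [-0.186, 0.755, 0.58, 0.243]
ft_force: [0.5, -0.5, 1.2]
opening: 0.458
finger_force: 61.2
```

Emit:
{"method": "carry_out", "body": {"commands": [[[-0.0006, 0, 0.0008], [0, 0, 0], 0], [[0, 0, 0], [0, 0, 0], 0]]}}

```text
t: 9.17
tcp_pos: [542.8, 263.6, 83.7]
tcp_rot: [-0.186, 0.755, 0.58, 0.243]
ft_force: [-1.5, -2.2, 8.2]
opening: 0.464
finger_force: 61.7
```

Emit:
{"method": "carry_out", "body": {"commands": [[[0, 0, 0], [0, 0, 0], 0.5], [[0, 0, 0], [0, 0, 0], 0.55], [[0, 0, 0], [0, 0, 0], 0.65], [[0, 0, 0], [0, 0, 0], 0.8], [[0, 0, 0], [0, 0, 0], 1], [[0, 0, 0], [0, 0, 0], 1], [[0, 0, 0], [0, 0, 0], 1], [[0, 0, 0], [0, 0, 0], 1]], "squeeze": 20}}

```text
t: 9.83
tcp_pos: [542.5, 263.0, 82.7]
tcp_rot: [-0.186, 0.755, 0.58, 0.242]
ft_force: [-0.4, 0.1, -0.6]
opening: 1.0
finger_force: 0.0
```

```bash
python3 - <<'E'
from h import *
from workcell import manip
q,p,R=pose();ims=[]
for n in("side","top"):
    s=manip.snapshot(n);c=proj(s,PEG+[0,0,60])[0].astype(int);ims.append(cv2.resize(s["frame"][max(c[1]-50,0):c[1]+50,c[0]-50:c[0]+50,::-1],(400,400),interpolation=2))
cv2.imwrite("pics/x.png",np.hstack(ims))
E
```

```text
(no output)
```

View pics/x.png

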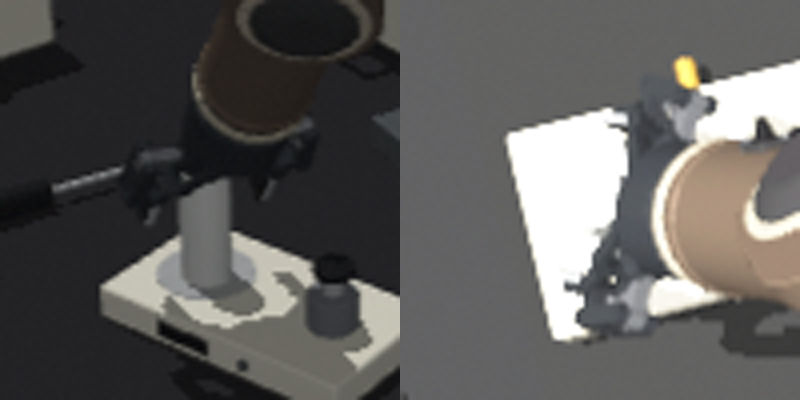

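The pot stands upright and flat on its base ring over the peg, at about (205,235) in the side half, and the fingers are clear of it. Backing off along the tool axis.

Emit:
{"method": "carry_out", "body": {"commands": [[[0, 0, -0.02], [0, 0, 0], 1], [[0, 0, -0.03], [0, 0, 0], 1], [[0, 0, -0.035], [0, 0, 0], 1], [[0, 0, -0.035], [0, 0, 0], 1], [[0, 0, -0.035], [0, 0, 0], 0], [[0, 0, 0], [0, 0, 0], 0]]}}

```text
t: 10.43
tcp_pos: [521.6, 172.2, 213.9]
tcp_rot: [-0.182, 0.756, 0.579, 0.245]
ft_force: [1.4, -0.6, -0.7]
opening: 0.751
finger_force: 0.0
```

```bash
python3 - <<'E'
from h import *
q,p,R=pose(); print(q["joints"],p,q["ft_force"])
o=ori(0,90);plan(p,R,PLG+[0,0,60],o)
E
```

```text
[ 0.08481766  0.24903395 -0.15932684  2.05431482 -0.81097287  0.78973491
  0.24263851] [521.61654225 172.15231665 213.86774489] [ 1.39196065 -0.62171368 -0.67568657]
rows 6 shift m [-0.0094  0.0086  0.0093] turn [ 0.87 -5.89 -2.44]
```

Emit:
{"method": "carry_out", "body": {"commands": [[[-0.0094, 0.0086, 0.0093], [0.9, -5.9, -2.4], 0], [[-0.0094, 0.0086, 0.0093], [0.9, -5.9, -2.4], 0], [[-0.0094, 0.0086, 0.0093], [0.9, -5.9, -2.4], 0], [[-0.0094, 0.0086, 0.0093], [0.9, -5.9, -2.4], 0], [[-0.0094, 0.0086, 0.0093], [0.9, -5.9, -2.4], 0], [[-0.0094, 0.0086, 0.0093], [0.9, -5.9, -2.4], 0], [[0, 0, 0], [0, 0, 0], 0], [[0, 0, 0], [0, 0, 0], 0]]}}

```text
t: 11.1
tcp_pos: [565.8, 138.2, 137.0]
tcp_rot: [-0.006, 0.705, 0.709, -0.004]
ft_force: [-0.1, -1.4, 0.5]
opening: -0.0
finger_force: 0.0
```

```bash
python3 - <<'E'
from h import *
q,p,R=pose(); print(q["joints"],p,q["ft_force"],R.as_matrix()[:,2])
o=ori(0,90);plan(p,R,PLG+[0,0,5],o,5);plan(p,R,PLG+[0,0,5],o)
E
```

```text
[-0.3424173   0.44230161  0.03132903  1.79342141 -0.02493162  0.91906393
 -0.29412678] [565.79172157 138.2056443  136.9731523 ] [-0.14441132 -1.38374161  0.46278422] [-0.01420462  0.00212962 -0.99989684]
rows 5 shift m [-0.0013  0.0008  0.0096] turn [-0.16 -0.02  0.05]
rows 2 shift m [-0.0031  0.002   0.024 ] turn [-0.41 -0.06  0.13]
```

Emit:
{"method": "carry_out", "body": {"commands": [[[-0.0013, 0.0008, 0.0096], [-0.15, 0, 0], 0], [[-0.0013, 0.0008, 0.0096], [-0.15, 0, 0], 0], [[-0.0013, 0.0008, 0.0096], [-0.15, 0, 0], 0], [[-0.0013, 0.0008, 0.0096], [-0.15, 0, 0], 0], [[-0.0013, 0.0008, 0.0076], [-0.15, 0, 0], 0], [[0, 0, 0], [0, 0, 0], 0], [[0, 0, 0], [0, 0, 0], 0]]}}

```text
t: 11.68
tcp_pos: [569.9, 129.0, 91.6]
tcp_rot: [-0.0, 0.707, 0.707, 0.0]
ft_force: [0.1, 0.1, -0.5]
opening: -0.0
finger_force: 0.0
```

Emit:
{"method": "carry_out", "body": {"commands": [[[0, 0, 0.004], [0, 0, 0], 0], [[0, 0, 0.004], [0, 0, 0], 0], [[0, 0, 0.004], [0, 0, 0], 0], [[0, 0, 0], [0, 0, 0], 0], [[0, 0, 0], [0, 0, 0], 0]]}}

```text
t: 12.1
tcp_pos: [570.7, 129.7, 80.6]
tcp_rot: [0.0, 0.706, 0.708, 0.001]
ft_force: [0.3, 0.3, 4.3]
opening: 0.001
finger_force: 2.1
```

Emit:
{"method": "carry_out", "body": {"commands": [[[0, 0, 0.004], [0, 0, 0], 0], [[0, 0, 0.004], [0, 0, 0], 0], [[0, 0, 0.002], [0, 0, 0], 0], [[0, 0, 0.001], [0, 0, 0], 0], [[0, 0, 0], [0, 0, 0], 0]]}}

```text
t: 12.52
tcp_pos: [570.8, 129.7, 70.2]
tcp_rot: [0.0, 0.706, 0.708, 0.001]
ft_force: [-1.1, 0.1, 8.5]
opening: -0.003
finger_force: 4.3
```

Emit:
{"method": "carry_out", "body": {"commands": [[[0, 0, 0.001], [0, 0, 0], 0], [[0, 0, 0], [0, 0, 0], 0], [[0, 0, 0], [0, 0, 0], 0]]}}

```text
t: 12.77
tcp_pos: [570.9, 129.8, 70.0]
tcp_rot: [0.0, 0.706, 0.708, 0.001]
ft_force: [-3.2, -1.9, 15.7]
opening: 0.001
finger_force: 7.9
```

The plunger is on its stop: force has jumped to 15.7 N at z = 70. Holding.

Emit:
{"method": "carry_out", "body": {"commands": [[[0, 0, 0.0003], [0, 0, 0], 0], [[0, 0, 0], [0, 0, 0], 0], [[0, 0, 0], [0, 0, 0], 0], [[0, 0, 0], [0, 0, 0], 0], [[0, 0, 0], [0, 0, 0], 0], [[0, 0, 0], [0, 0, 0], 0], [[0, 0, 0], [0, 0, 0], 0], [[0, 0, 0], [0, 0, 0], 0], [[0, 0, 0], [0, 0, 0], 0], [[0, 0, 0], [0, 0, 0], 0], [[0, 0, 0], [0, 0, 0], 0], [[0, 0, 0], [0, 0, 0], 0]]}}

```text
t: 13.77
tcp_pos: [570.9, 129.8, 70.0]
tcp_rot: [0.001, 0.706, 0.708, 0.001]
ft_force: [-4.2, -1.2, 18.3]
opening: -0.003
finger_force: 9.1
```

Emit:
{"method": "carry_out", "body": {"commands": [[[0, 0, 0], [0, 0, 0], 0], [[0, 0, 0], [0, 0, 0], 0], [[0, 0, -0.006], [0, 0, 0], 0], [[0, 0, -0.01], [0, 0, 0], 0], [[0, 0, -0.015], [0, 0, 0], 0], [[0, 0, -0.035], [0, 0, 0], 0], [[0, 0, -0.035], [0, 0, 0], 0], [[0, 0, -0.035], [0, 0, 0], 0], [[0, -0.03, -0.02], [0, 0, 0], 0], [[0, -0.035, 0], [0, 0, 0], 0], [[0, -0.035, 0], [0, 0, 0], 0], [[0, -0.035, 0], [0, 0, 0], 0]]}}

```text
t: 14.77
tcp_pos: [433.4, 129.0, 224.0]
tcp_rot: [0.0, 0.707, 0.708, 0.001]
ft_force: [-0.3, 0.6, 0.2]
opening: -0.002
finger_force: 0.0
```

Emit:
{"method": "carry_out", "body": {"commands": [[[0, 0, -0.02], [0, 0, 0], 0], [[0.035, 0, -0.02], [0, 0, 0], 0], [[0.035, 0, 0], [0, 0, 0], 0], [[0.035, 0, 0], [0, 0, 0], 0], [[0.035, 0, 0], [0, 0, 0], 0], [[0, 0, 0], [0, 0, 0], 0], [[0, 0, 0], [0, 0, 0], 0], [[0, 0, 0], [0, 0, 0], 0], [[0, 0, 0], [0, 0, 0], 0]]}}

```text
t: 15.52
tcp_pos: [435.0, 267.6, 263.7]
tcp_rot: [0.0, 0.707, 0.707, 0.0]
ft_force: [-0.4, -0.1, -0.2]
opening: -0.004
finger_force: 0.0
```

```bash
python3 - <<'E'
from h import *
from workcell import manip
q,p,R=pose();print(q["t"],p,q["ft_force"],np.abs(q["qd"]).max());ims=[]
for n in("side","top"):
    s=manip.snapshot(n);ims.append(cv2.resize(s["frame"][100:360,150:500,::-1],(400,297)))
cv2.imwrite("pics/y.png",np.hstack(ims))
E
```

```text
15.5167 [434.98075854 267.63147323 263.71293682] [-0.40279244 -0.07379767 -0.15743929] 0.008466849975859163
```

View pics/y.png

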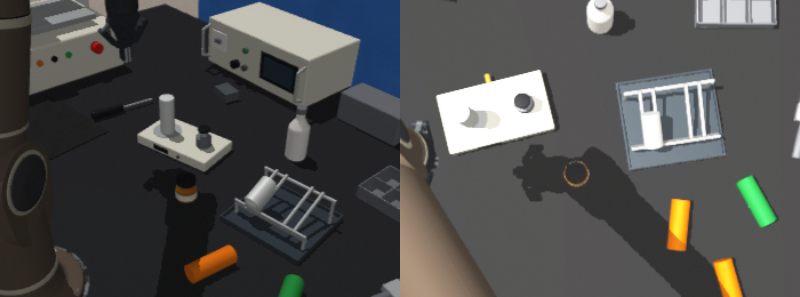

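The long pot stands upright on the peg (side view 167,112), the plunger is back up (203,137), and the short pot and everything else are where they were. Handing in.

```bash
python3 -c "
from workcell import manip
print(manip.hand_in())"
```

```text
the job is handed in; nothing more can be done
None
```

The long pot now stands mouth down on the peg and has been let go; the plunger was pushed to its stop, held for just over a second and sprang back, nothing else was moved, and the job is handed in at about 15.6 s.

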